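# Refit the rod of the altar's garland rail

### The job

Put the garland rail back together: take the steel rod with the knob off its wooden rest and slide it, plain end first, through the holes of both upright brass flanges until its knob is up against the first flange, then let go. Feel for the hole gently rather than forcing the rod, and do not disturb the other things on the table.

Things in the scene. Friction and masses are not known exactly. Their poses are not given: they have to be found in the camera images.
- rod_mid (a point): Middle of the shank of the loose rod: round steel shank 10 mm in diameter, 170 mm long, dark wooden knob (20 mm diameter, 16 mm long) on one end. x points along the rod from knob to plain end. Plain end at x = +85 mm (last 4 mm taper to a 7 mm flat nose), inner face of the knob at x = -85 mm, outer end at -101 mm. At the start it lies level on the rest.
- rod_shoulder (a point): Point on the rod's axis where the shank meets the inner face of the knob (rod_mid x = -85 mm); same axes as rod_mid.
- rod: The same loose rod, about 80 g, balancing 10 to 15 mm on the knob side of its middle; origin and axes as rod_mid.
- rest: Fixed wooden rest under the rod: foot 130 x 50 x 10 mm, two notched saddles 10 mm thick (x), 24 mm wide, at x = -30 and +55 mm, tops 55 mm above the table. Origin: centre of its underside, x along the rod. The rod's axis lies 50 mm above the table, its middle above the origin; it can shift 1.5 mm sideways in the notches.
- rail: Fixed garland rail. Wooden plinth 160 (x) x 130 (y) x 20 mm; on it a bar (124 x 50 mm, top at 32 mm) with two upright brass flanges square to x, 64 mm wide (y), 8 mm thick, from 32 to 102 mm above the table, at x = -54 to -46 and +46 to +54 mm. Each has a 13 mm round through hole centred 85 mm above the table, in line along x. Origin: centre of the plinth's underside, z up.
- rail_axis (a point): Point of the rail 85 mm above rail's origin, same axes. Bar and flanges are clamped as one in a cross slot, anywhere from 15 mm to one side to 15 mm to the other (along y) of this point; that offset is not in the given poses and must be felt for or seen. They do not shift under ordinary pushes. The rod may go in from either end.
- jar: Bystander: glass jar with wire flip-lid clamp, 76 mm in diameter, 94 mm high, on the 25 mm high step at the back; origin under its centre.
- figurine: Bystander: white ceramic seated monk figurine, 72 mm in diameter, 104 mm high, on the same step; origin under its centre.
- tray: Bystander: shallow red plastic tray 120 x 200 x 18 mm with a short plain wooden dowel in it (no knob, not needed); origin under its centre.
- cup: Bystander: white ceramic offering cup, 44 mm in diameter, 36 mm high; origin under its centre.
- bowl: Bystander: blue ceramic bowl, 90 mm in diameter, 55 mm high; origin under its centre.
- candlestick: Bystander: brass candlestick, 60 mm in diameter, 75 mm high; origin under its centre.
Not all that is in view belongs to the job. Leave any purple look-alike of the rail alone.

How it is judged:
By the outcome, as a careful person would: the job done as asked, in the order asked, and still so for the second after the job is handed in, with the robot touching nothing.
It also fails if it takes over 72 s, if anything falls off the work surface, if the arm or the gripper's body presses on something with over 40 N, if the wrist force passes 120 N, or if a joint passes its speed limit or range.

### The arm

A 6-joint arm with a two-finger parallel gripper is mounted at the origin on the work surface. World frame = base frame: x ahead of the robot, y to its left, z up, the work surface at z = 0. Lengths are in m, angles in rad, forces in N, time in s.
With the tool pointing down it reaches from about 0.225 to 0.875 m from the base axis. Payload 3.4 kg.
Tool frame: the origin (TCP) lies between the finger pads; the fingertips stand 11 mm ahead of it and the grasp point (between the pads) lies 8 mm behind it (tips_ahead is the distance from the TCP to the fingertips, in m); z points along the fingers, x is the direction in which the jaws open and shut, and the axes are right-handed (so a half turn about z gives the same grasp; the last joint's range is limited). The gripper opens to 85 mm and grips with 20 to 120 N. Pads are 22 mm wide; open, the fingers measure 114 mm over their backs; the gripper's body (76 mm by 85 mm) begins 54 mm behind the grasp point. The pads swing forward as they close: fully open they stand 13 mm farther back than shut.
Start: joints at [1.138, 0.276, 1.505, -0, 1.361, -0.121], TCP at [0.176, 0.547, 0.242] pointing down, gripper open.
Joint ranges: [-2.89, 2.89], [-0.75, 2.08], [0.22, 2.7], [-1.18, 4.32], [0.11, 2.71], [-2.7, 2.7]. Speed limits (rad/s): [2.57, 2.57, 3.14, 3.14, 3.14, 3.14].

### API

Orientations are given as a unit quaternion [w, x, y, z].
In Python, from rig import get_state, get_image, sign_off, masks_of, tips_ahead gives the robot as it stands.
- The arm moves only by the tool play_rows, never from a script. Its argument "series" is a list of rows, each an object of numbers: "fingers": the closure, from -1 (fully open) to 1 (shut); "dx", "dy", "dz": the shift along the world's x, y, z in mm; "turn": the turn about the world's z in rad. A call has 1 to 20 rows; each row shifts and turns the pose as measured when the row begins; what a row does not reach is not made up. A row lasts 1/12 s, in which the tool goes at most 41.7 mm and 7.16 degrees, less where a joint would pass 70% of its speed; a pose out of reach is approached as far as the arm can. A call with a gripper value outside its range is refused whole. The fingers move at their own pace and stop on an object; "squeeze" is the grip in N (left out, the last holds). Time passes only in rows, so rows that do not move let the fingers close. It gives the time, the measured TCP pose, the force and the opening at its end, in the units of the state.
- get_state(): the state, without advancing time (a new reading comes with each control period).
- get_image(name): name is "scene" or "top" or "wrist"; returns a dict with "pixels" (420x560x3 uint8, red, green, blue), "vfov" (degrees; the focal length in pixels is half the picture's height over the tangent of half this angle, whatever the lens; pixels are square), "cx", "cy" (the principal point, pixels), "dist" ([k1, k2, p1, p2, k3] as OpenCV has them; the pictures are not rectified), "rvec" (rotation vector, rad) and "tvec" (3), from world to camera coordinates, as OpenCV has them; the wrist camera has in their place "hand_eye" (4x4, takes a point from camera to tool coordinates, whose origin is the TCP and whose axes are the tool frame's). Camera axes: x right, y down, z forward; pixel columns grow to the right and rows downward; lengths in m; the calibration is good to about 2 mm. A picture is of the moment at which its call begins: read the wrist's pose just before it. There is no depth.
- sign_off(): hands the job in, once; it reports no verdict.
Trained networks look in a picture, given as the dict that the camera call returned (one of the last four; its "shot" number tells which), for a name from the list of things; names that differ only in an ending like _2 or _b are one class to them, and where a whole thing is asked for, a point or a joint stands for the part that bears it (a point fixed in the world has none). Each returns a list of dicts, best first, with "p" (0 to 1); they miss things now and then, are a little off and sometimes report something else, mostly with a low value. They report only what shows in the picture. A call takes as long as a camera call. They do not tell look-alikes from the thing itself.
- masks_of(picture, label): "region" (420x560 bool, what is visible of it) and "xy" ([column, row] in pixels, amid what is visible of it).
The state is a dict: "clock": time; "qpos": joint angles; "qd": joint speeds; "effort": joint torques, N m; "position": TCP position; "ee_rot": TCP orientation; "contact_force": force on the tool from outside, world axes, zero at the start; "moment": the same for the moment, N m; "width": finger opening in m.
Only numpy, scipy, OpenCV 4.12 (cv2) and the standard library are available. Lean on these libraries where they do the work, as an engineer would, in place of code of your own. Each camera call takes 0.05 s, during which the arm holds its last target. There are 200 camera calls.

## Working session

There is one attempt and no reset: what is moved stays moved. The work goes in short steps, Python scripts to look and compute and a tool call to move; the robot and the scene stay as the last step left them, time stands still between calls to the robot, and variables do not carry over. Pictures are saved under pics/ and viewed, about 8 in all and at most 12, crops included, and the job is handed in when it is done.

Besides the shell and the picture viewer there is one more tool, called by a JSON object that holds its "method" and its "body". play_rows: Moves the arm, as the interface text tells. Its arguments: {"type":"object","properties":{"series":{"type":"array"},"squeeze":{"type":"number"}},"required":["series"]}

```bash
ls; mkdir -p pics
cat > h.py <<'E'
import numpy as np, cv2
from rig import *
def K(im):
    h,w=im["pixels"].shape[:2]; f=h/2/np.tan(np.radians(im["vfov"])/2)
    return np.array([[f,0,im["cx"]],[0,f,im["cy"]],[0,0,1]])
def Rq(q):
    w,x,y,z=q
    from scipy.spatial.transform import Rotation as R
    return R.from_quat([x,y,z,w]).as_matrix()
def pose(im,st=None):
    "world->cam R,t"
    if "hand_eye" in im:
        T=np.eye(4);T[:3,:3]=Rq(st["ee_rot"]);T[:3,3]=st["position"]
        M=np.linalg.inv(T@np.array(im["hand_eye"])); return M[:3,:3],M[:3,3]
    return cv2.Rodrigues(np.array(im["rvec"],float))[0],np.array(im["tvec"],float)
def toplane(im,uv,z,st=None):
    R,t=pose(im,st)
    p=cv2.undistortPoints(np.array(uv,float).reshape(-1,1,2),K(im),np.array(im["dist"],float)).reshape(-1,2)
    d=np.c_[p,np.ones(len(p))]@R; c=-R.T@t
    return c+d*((z-c[2])/d[:,2])[:,None]
def proj(im,P,st=None):
    R,t=pose(im,st)
    return cv2.projectPoints(np.array(P,float).reshape(-1,3),cv2.Rodrigues(R)[0],t,K(im),np.array(im["dist"],float))[0].reshape(-1,2)
def save(im,n,crop=None,s=1):
    a=im["pixels"][:,:,::-1]
    if crop: x0,y0,x1,y1=crop; a=a[y0:y1,x0:x1]
    cv2.imwrite(f"pics/{n}.png",cv2.resize(a,None,fx=s,fy=s,interpolation=cv2.INTER_CUBIC))
E
python3 - <<'E'
from h import *
print(get_state(), tips_ahead)
a=get_image("top"); b=get_image("scene")
save(a,"top"); save(b,"scene")
for n in ["rod","rest","rail","tray","cup","bowl","candlestick","jar","figurine"]:
    for im,l,z in((a,"top",.05),(b,"sc",.05)):
        for m in masks_of(im,n)[:3]: print(n,l,round(m["p"],2),np.round(m["xy"]),toplane(im,m["xy"],z).round(3))
E
```

```text
pics
{'clock': 0.0, 'qpos': array([ 1.13800968e+00,  2.76573657e-01,  1.50617344e+00, -1.71647510e-05,
        1.36067873e+00, -1.21008960e-01]), 'qd': array([ 0.0011715 , -0.00126607,  0.00187732,  0.00089736, -0.00062534,
       -0.0012337 ]), 'effort': array([ 1.71274522e-03, -4.16782093e+01, -2.45810062e+01,  7.84544773e-05,
        1.09973652e-02, -5.90131421e-06]), 'position': array([0.17617614, 0.54679468, 0.2414358 ]), 'ee_rot': array([ 4.53585572e-04,  8.08315095e-01,  5.88749410e-01, -7.96528107e-04]), 'contact_force': array([ 0.53733076, -0.34710911,  0.63650995]), 'moment': array([ 0.02577169, -0.00792096, -0.02024132]), 'width': 0.08536031090423986} 0.011
rod sc 0.56 [223. 205.] [[ 0.492 -0.183  0.05 ]]
rod sc 0.15 [421. 289.] [[0.524 0.409 0.05 ]]
rest top 0.82 [351. 201.] [[ 0.477 -0.174  0.05 ]]
rest sc 0.89 [227. 218.] [[ 0.532 -0.145  0.05 ]]
rail top 0.93 [226. 177.] [[0.541 0.136 0.05 ]]
rail top 0.77 [214. 262.] [[0.332 0.168 0.05 ]]
rail top 0.64 [129. 309.] [[0.217 0.381 0.05 ]]
rail sc 0.91 [434. 221.] [[0.266 0.385 0.05 ]]
rail sc 0.86 [356. 219.] [[0.363 0.1
[... 357 characters left out ...]
c 0.93 [122. 215.] [[ 0.663 -0.416  0.05 ]]
bowl sc 0.58 [394. 336.] [[0.682 0.385 0.05 ]]
candlestick top 0.62 [133. 132.] [[0.661 0.374 0.05 ]]
candlestick sc 0.77 [391. 338.] [[0.689 0.38  0.05 ]]
candlestick sc 0.44 [179. 273.] [[ 0.757 -0.144  0.05 ]]
jar top 0.7 [332.  87.] [[ 0.767 -0.133  0.05 ]]
jar top 0.7 [133. 133.] [[0.657 0.374 0.05 ]]
jar top 0.65 [123. 198.] [[0.493 0.397 0.05 ]]
jar sc 0.57 [178. 273.] [[ 0.759 -0.145  0.05 ]]
jar sc 0.57 [319. 271.] [[0.589 0.164 0.05 ]]
figurine top 0.67 [251.  91.] [[0.76  0.073 0.05 ]]
figurine top 0.45 [126. 198.] [[0.493 0.39  0.05 ]]
figurine top 0.29 [225. 179.] [[0.537 0.141 0.05 ]]
figurine sc 0.64 [250. 310.] [[0.769 0.068 0.05 ]]
```

View pics/top.png

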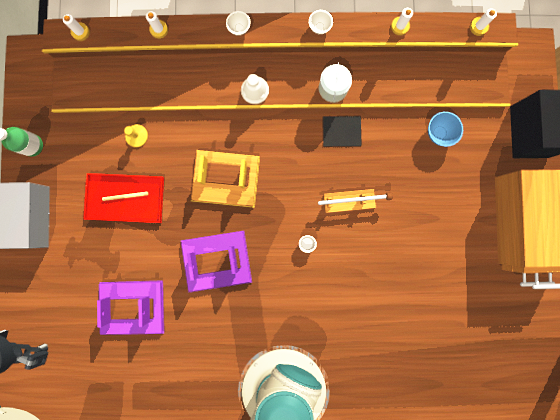

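View pics/scene.png

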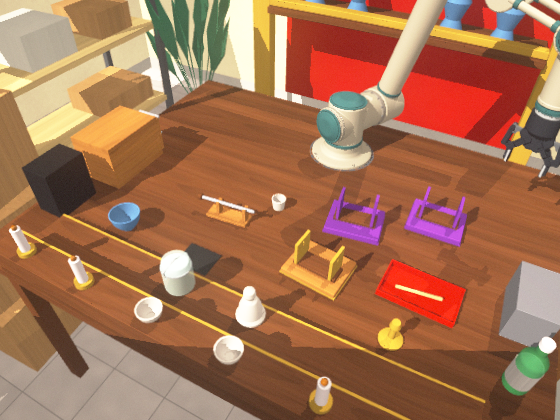

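Candidates: the rod on the rest at top (353,199) / scene (228,204), or the knobless dowel in the red tray (125,196). For the rail, the yellow one at top (226,178), or purple look-alikes at (214,262) and (129,309). I choose the rod on the rest and the yellow rail. Next I move over the rail to check with a closer wrist view.

{"method": "play_rows", "body": {"series": [{"dx": 26,"dy": -29.4,"dz": 5,"turn": -0.085},{"dx": 26,"dy": -29.4,"dz": 5,"turn": -0.085},{"dx": 26,"dy": -29.4,"dz": 5,"turn": -0.085},{"dx": 26,"dy": -29.4,"dz": 5,"turn": -0.085},{"dx": 26,"dy": -29.4,"dz": 5,"turn": -0.085},{"dx": 26,"dy": -29.4,"dz": 5,"turn": -0.085},{"dx": 26,"dy": -29.4,"dz": 5,"turn": -0.085},{"dx": 26,"dy": -29.4,"dz": 5,"turn": -0.085},{"dx": 26,"dy": -29.4,"dz": 5,"turn": -0.085},{"dx": 26,"dy": -29.4,"dz": 5,"turn": -0.085},{"dx": 26,"dy": -29.4,"dz": 5,"turn": -0.085},{"dx": 26,"dy": -29.4,"dz": 5,"turn": -0.085},{"dx": 26,"dy": -29.4,"dz": 5,"turn": -0.085},{"dx": 26,"dy": -29.4,"dz": 5,"turn": -0.085}]}}

```text
invalid input at $.series[0]: expected keys fingers, dx, dy, dz, turn
```

Run:
```python
from h import *
s=get_state(); a=get_image("wrist"); save(a,"w1")
print(s["clock"],s["position"],Rq(s["ee_rot"])[:,0],np.array(a["hand_eye"]).round(3),a["vfov"])
import pickle; pickle.dump((a,s),open("w1.p","wb"))
# both saved for top too
t=get_image("top"); pickle.dump((t,None),open("t1.p","wb"))
for m in masks_of(a,"rail")[:2]: print(m["p"],m["xy"],toplane(a,m["xy"],.05,s))
```

```text
1.0 [0.17640473 0.54730439 0.2423281 ] [3.06769745e-01 9.51783753e-01 1.05588246e-04] [[ 1.     0.     0.001 -0.   ]
 [-0.     0.948  0.319 -0.081]
 [-0.001 -0.319  0.948 -0.132]
 [ 0.     0.     0.     1.   ]] 65.90797794576523
0.93 [156.2, 242.0] [[0.19754569 0.39638914 0.05      ]]
0.65 [54.2, 328.1] [[0.26309369 0.2332078  0.05      ]]
```

View pics/w1.png

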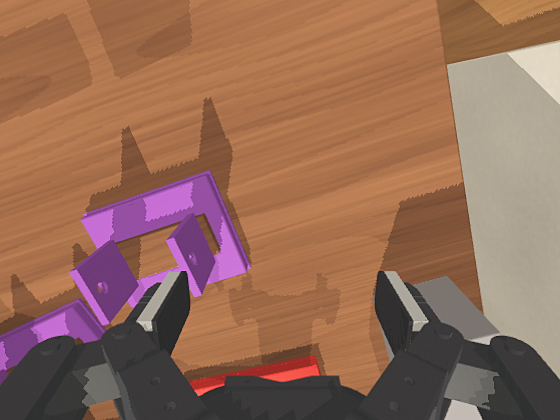

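The wrist picture shows only purple look-alikes (centred about 156,242), since the move was refused for missing keys. I'll resend it with all keys.

{"method": "play_rows", "body": {"series": [{"fingers": -1,"dx": 22.8,"dy": -30.4,"dz": 4,"turn": -0.075},{"fingers": -1,"dx": 22.8,"dy": -30.4,"dz": 4,"turn": -0.075},{"fingers": -1,"dx": 22.8,"dy": -30.4,"dz": 4,"turn": -0.075},{"fingers": -1,"dx": 22.8,"dy": -30.4,"dz": 4,"turn": -0.075},{"fingers": -1,"dx": 22.8,"dy": -30.4,"dz": 4,"turn": -0.075},{"fingers": -1,"dx": 22.8,"dy": -30.4,"dz": 4,"turn": -0.075},{"fingers": -1,"dx": 22.8,"dy": -30.4,"dz": 4,"turn": -0.075},{"fingers": -1,"dx": 22.8,"dy": -30.4,"dz": 4,"turn": -0.075},{"fingers": -1,"dx": 22.8,"dy": -30.4,"dz": 4,"turn": -0.075},{"fingers": -1,"dx": 22.8,"dy": -30.4,"dz": 4,"turn": -0.075},{"fingers": -1,"dx": 22.8,"dy": -30.4,"dz": 4,"turn": -0.075},{"fingers": -1,"dx": 22.8,"dy": -30.4,"dz": 4,"turn": -0.075},{"fingers": -1,"dx": 22.8,"dy": -30.4,"dz": 4,"turn": -0.075},{"fingers": -1,"dx": 22.8,"dy": -30.4,"dz": 4,"turn": -0.075},{"fingers": -1,"dx": 22.8,"dy": -30.4,"dz": 4,"turn": -0.075},{"fingers": -1,"dx": 22.8,"dy": -30.4,"dz": 4,"turn": -0.075},{"fingers": -1,"dx": 0,"dy": 0,"dz": 0,"turn": 0}]}}

```text
clock: 2.57
position: [0.5523, 0.0369, 0.3103]
ee_rot: [0.0, 1.0, 0.003, 0.007]
contact_force: [0.5, 0.7, 0.8]
width: 0.0853
```

```bash
cat > snap.py <<'E'
from h import *
import sys,pickle
n=sys.argv[1]
s=get_state(); a=get_image("wrist"); save(a,n)
print(s["clock"],s["position"].round(4),Rq(s["ee_rot"])[:,0].round(4),s["contact_force"].round(1),s["width"])
pickle.dump((a,s),open(n+".p","wb"))
E
python3 snap.py w2
```

```text
2.5667 [0.5523 0.0369 0.3103] [0.9999 0.0058 0.0139] [0.5 0.7 0.8] 0.08528604507810135
```

View pics/w2.png

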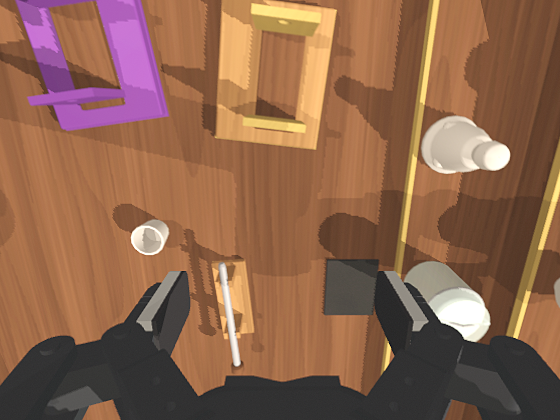

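The yellow rail is at (275,75), with flange tops near (275,125) and (285,15). The rod runs from its plain end (222,265) to a dark knob (238,365), so the plain end points at the rail. Close crop of both:

Run:
```python
from h import *
import pickle
a,s=pickle.load(open("w2.p","rb"))
p=a["pixels"][:,:,::-1]
l=cv2.resize(p[0:155,208:343],None,fx=3.6,fy=3.6,interpolation=cv2.INTER_CUBIC)
r=cv2.resize(p[250:380,200:270],None,fx=4,fy=4,interpolation=cv2.INTER_CUBIC)
H=max(len(l),len(r)); f=lambda i:cv2.copyMakeBorder(i,0,H-len(i),0,4,0)
cv2.imwrite("pics/c2.png",np.hstack([f(l),f(r)])); print(l.shape,r.shape)
```

```text
(558, 486, 3) (520, 280, 3)
```

View pics/c2.png

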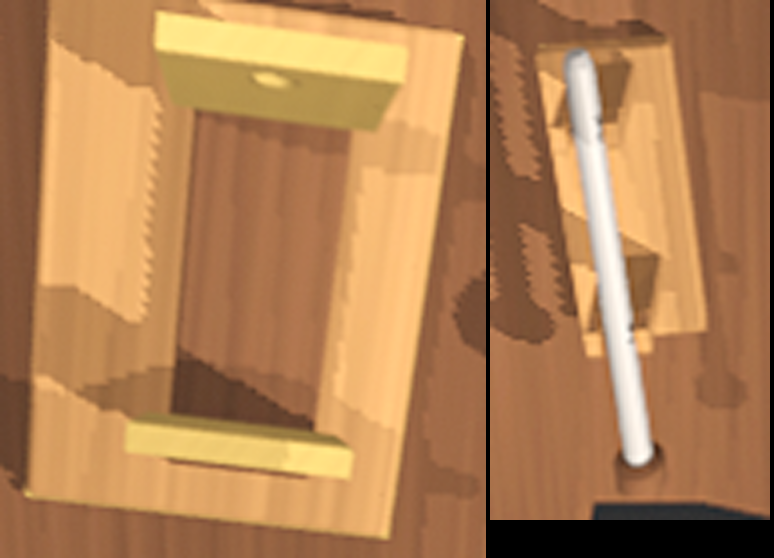

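The crop confirms a steel shank with a dark knob at the lower end. The flange-top corners are readable, and the far flange's hole is at crop (272,78).

Run:
```python
from h import *
import pickle
a,s=pickle.load(open("w2.p","rb"))
f=lambda L:np.array(L,float)/3.6+[208,0]
g=lambda L:(np.array(L,float)-[490,0])/4+[200,250]
n=toplane(a,f([(130,418),(355,452),(350,478),(126,450)]),.102,s)
fa=toplane(a,f([(160,12),(407,45),(404,85),(155,50)]),.102,s)
pl=toplane(a,f([(28,494),(388,538),(462,35)]),.02,s)
rod=toplane(a,g([(580,52),(636,462)]),.05,s)
for x in (n,fa,pl,rod): print(x.round(4).tolist())
print("width",np.linalg.norm(n[1]-n[0]),np.linalg.norm(fa[1]-fa[0]),"plinth",np.linalg.norm(pl[1]-pl[0]))
cn,cf=n.mean(0),fa.mean(0); d=cf-cn; print("c",cn,cf,"dist",np.linalg.norm(d),"ang",np.arctan2(d[1],d[0]))
for e in (pl[2]-pl[1],pl[1]-pl[0],n[1]-n[0],fa[1]-fa[0],rod[0]-rod[1]): print(np.arctan2(e[1],e[0]),np.linalg.norm(e))
print("hole",toplane(a,f([(272,78)]),.085,s))
# rail from top
from rig import *
t=get_image("top"); 
m=masks_of(t,"rod"); print([(x["p"],x["xy"]) for x in m][:2])
```

```text
[[0.5173, 0.1027, 0.102], [0.5807, 0.0937, 0.102], [0.5795, 0.0865, 0.102], [0.5159, 0.094, 0.102]]
[[0.5281, 0.2013, 0.102], [0.5909, 0.1946, 0.102], [0.5906, 0.1856, 0.102], [0.5266, 0.1929, 0.102]]
[[0.4725, 0.0727, 0.02], [0.6009, 0.0578, 0.02], [0.618, 0.2158, 0.02]]
[[0.4773, -0.0906, 0.05], [0.4896, -0.2642, 0.05]]
width 0.06403569969817914 0.06322416601582463 plinth 0.1292800561407931
c [0.54838137 0.09422417 0.102     ] [0.55903023 0.19359548 0.102     ] dist 0.09994025894080344 ang 1.4640414589831028
1.4629336069811827 0.15900209221910686
-0.11598219758073267 0.1292800561407931
-0.13975278771771166 0.06403569969817914
-0.10591697310193836 0.06322416601582463
1.6416150798294544 0.17398971893177914
hole [[0.55678813 0.19031834 0.085     ]]
[(0.63, [350.6, 201.4])]
```

{"method": "play_rows", "body": {"series": [{"fingers": -1,"dx": -8,"dy": -32,"dz": -24,"turn": 0.008},{"fingers": -1,"dx": -8,"dy": -32,"dz": -24,"turn": 0.008},{"fingers": -1,"dx": -8,"dy": -32,"dz": -24,"turn": 0.008},{"fingers": -1,"dx": -8,"dy": -32,"dz": -24,"turn": 0.008},{"fingers": -1,"dx": -8,"dy": -32,"dz": -24,"turn": 0.008},{"fingers": -1,"dx": -8,"dy": -32,"dz": -24,"turn": 0.008},{"fingers": -1,"dx": -8,"dy": -32,"dz": -24,"turn": 0.008},{"fingers": -1,"dx": -6,"dy": -25,"dz": -24,"turn": 0.008},{"fingers": -0.5,"dx": 0,"dy": 0,"dz": 0,"turn": 0},{"fingers": -0.5,"dx": 0,"dy": 0,"dz": 0,"turn": 0}]}}

```text
clock: 3.55
position: [0.4771, -0.1932, 0.1145]
ee_rot: [-0.008, 0.998, 0.057, 0.009]
contact_force: [-0.1, 0.3, -0.5]
width: 0.0649
```

```bash
python3 snap.py w3
```

```text
3.55 [ 0.4771 -0.1932  0.1145] [0.9934 0.113  0.0187] [-0.1  0.3 -0.5] 0.06487795752880844
```

View pics/w3.png

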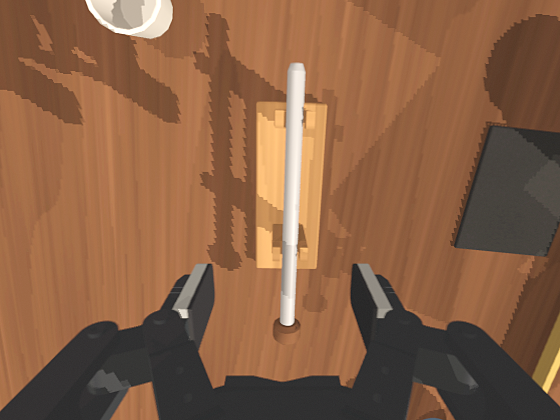

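The rod is between the open fingers, nose at (297,64), shoulder at (287,325), knob at (287,331).

Run:
```python
from h import *
import pickle
a,s=pickle.load(open("w3.p","rb"))
p=toplane(a,[(297,64),(287.5,325)],.053,s); d=p[0]-p[1]
u=d/np.linalg.norm(d); print(p,np.linalg.norm(d),np.arctan2(d[1],d[0]))
R=Rq(s["ee_rot"]);print("R",R.round(4))
g=p[1]+35*u*.001; print("grip",g,(g-s["position"])*1000,"turn",np.arctan2(d[1],d[0])-np.pi/2-np.arctan2(R[1,0],R[0,0]))
```

```text
[[ 0.47558976 -0.09153544  0.053     ]
 [ 0.49059428 -0.26159708  0.053     ]] 0.17072227862568146 1.6587983635867911
R [[ 0.9934  0.1133  0.0168]
 [ 0.113  -0.9934  0.0178]
 [ 0.0187 -0.0158 -0.9997]]
grip [ 0.48751818 -0.22673252  0.053     ] [ 10.38076394 -33.50130445 -61.46602496] turn -0.025243118749012958
```

{"method": "play_rows", "body": {"series": [{"fingers": -0.5,"dx": 3.5,"dy": -11.2,"dz": -10,"turn": -0.008},{"fingers": -0.5,"dx": 3.5,"dy": -11.2,"dz": -10,"turn": -0.008},{"fingers": -0.5,"dx": 3.5,"dy": -11.2,"dz": -10,"turn": -0.008},{"fingers": -0.5,"dx": 0,"dy": 0,"dz": -10,"turn": 0},{"fingers": -0.5,"dx": 0,"dy": 0,"dz": -10,"turn": 0},{"fingers": -0.5,"dx": 0,"dy": 0,"dz": -10,"turn": 0},{"fingers": -0.5,"dx": 0,"dy": 0,"dz": 0,"turn": 0},{"fingers": -0.5,"dx": 0,"dy": 0,"dz": 0,"turn": 0}]}}

```text
clock: 4.27
position: [0.4967, -0.2282, 0.0531]
ee_rot: [-0.005, 0.999, 0.049, 0.014]
contact_force: [-0.6, -0.4, 0.3]
width: 0.064
```

```bash
cat > st.py <<'E'
from h import *
s=get_state(); R=Rq(s["ee_rot"])
print(s["clock"],s["position"].round(4),"jawang",np.arctan2(R[1,0],R[0,0]).round(4),"z",R[:,2].round(4),"xz",R[2,0].round(4),s["contact_force"].round(1),s["moment"].round(2),round(s["width"],4))
E
python3 st.py
```

```text
4.2667 [ 0.4967 -0.2282  0.0531] jawang 0.0973 z [ 0.0282  0.0112 -0.9995] xz 0.0292 [-0.6 -0.4  0.3] [-0.   -0.02 -0.01] 0.064
```

{"method": "play_rows", "body": {"series": [{"fingers": -0.5,"dx": -3,"dy": 0.5,"dz": -4,"turn": -0.003},{"fingers": -0.5,"dx": -3,"dy": 0.5,"dz": -4,"turn": -0.003},{"fingers": -0.5,"dx": -3,"dy": 0.5,"dz": -2.5,"turn": -0.003},{"fingers": -0.5,"dx": 0,"dy": 0,"dz": 0,"turn": 0}]}}

```text
clock: 4.6
position: [0.4885, -0.2274, 0.0425]
ee_rot: [-0.004, 0.999, 0.044, 0.015]
contact_force: [0.0, 0.7, 0.5]
width: 0.064
```

```bash
python3 st.py
```

```text
4.6 [ 0.4885 -0.2274  0.0425] jawang 0.0881 z [ 0.0304  0.0095 -0.9995] xz 0.0311 [0.  0.7 0.5] [-0.05  0.05  0.03] 0.064
```

{"method": "play_rows", "body": {"series": [{"fingers": 1,"dx": 0,"dy": 0,"dz": 0,"turn": 0},{"fingers": 1,"dx": 0,"dy": 0,"dz": 0,"turn": 0},{"fingers": 1,"dx": 0,"dy": 0,"dz": 0,"turn": 0},{"fingers": 1,"dx": 0,"dy": 0,"dz": 0,"turn": 0},{"fingers": 1,"dx": 0,"dy": 0,"dz": 0,"turn": 0},{"fingers": 1,"dx": 0,"dy": 0,"dz": 0,"turn": 0},{"fingers": 1,"dx": 0,"dy": 0,"dz": 0,"turn": 0},{"fingers": 1,"dx": 0,"dy": 0,"dz": 0,"turn": 0}], "squeeze": 60}}

```text
clock: 5.27
position: [0.4886, -0.2276, 0.0437]
ee_rot: [-0.003, 0.999, 0.044, 0.016]
contact_force: [-0.1, 0.0, -0.8]
width: 0.008
```

```bash
python3 st.py
```

```text
5.2667 [ 0.4886 -0.2276  0.0437] jawang 0.0881 z [ 0.0322  0.0082 -0.9994] xz 0.0328 [-0.1  0.  -0.8] [-0.02 -0.03  0.06] 0.008
```

{"method": "play_rows", "body": {"series": [{"fingers": 1,"dx": 0,"dy": 0,"dz": 6,"turn": 0},{"fingers": 1,"dx": 0,"dy": 0,"dz": 10,"turn": 0},{"fingers": 1,"dx": 0,"dy": 0,"dz": 10,"turn": 0},{"fingers": 1,"dx": 0,"dy": 0,"dz": 10,"turn": 0},{"fingers": 1,"dx": 0,"dy": 0,"dz": 0,"turn": 0},{"fingers": 1,"dx": 0,"dy": 0,"dz": 0,"turn": 0}]}}

```text
clock: 5.77
position: [0.4889, -0.2277, 0.0837]
ee_rot: [-0.003, 0.999, 0.044, 0.017]
contact_force: [-0.5, -0.4, -1.2]
width: 0.008
```

```bash
python3 st.py; python3 snap.py w4
```

```text
5.7667 [ 0.4889 -0.2277  0.0837] jawang 0.0882 z [ 0.0329  0.0077 -0.9994] xz 0.0335 [-0.5 -0.4 -1.2] [-0.02 -0.02 -0.06] 0.008
5.7667 [ 0.4889 -0.2277  0.0837] [0.9956 0.088  0.0335] [-0.5 -0.4 -1.2] 0.007973865598672332
```

View pics/w4.png

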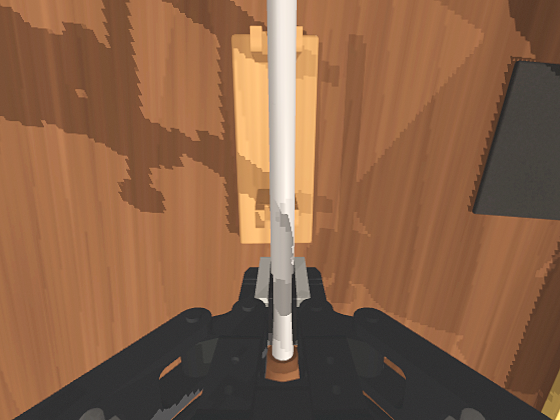

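The rod is gripped squarely (shank at column 283, knob at (283,360)), clear of the rest. Now I carry it to just in front of the near flange.

{"method": "play_rows", "body": {"series": [{"fingers": 1,"dx": 3.5,"dy": 13,"dz": 0,"turn": -0.033},{"fingers": 1,"dx": 7,"dy": 26,"dz": 0,"turn": -0.033},{"fingers": 1,"dx": 7,"dy": 26,"dz": 0,"turn": -0.033},{"fingers": 1,"dx": 7,"dy": 26,"dz": 0,"turn": -0.033},{"fingers": 1,"dx": 7,"dy": 26,"dz": 0,"turn": -0.033},{"fingers": 1,"dx": 7,"dy": 26,"dz": 0,"turn": -0.033},{"fingers": 1,"dx": 3.5,"dy": 13,"dz": 0,"turn": 0},{"fingers": 1,"dx": 0,"dy": 0,"dz": 0,"turn": 0},{"fingers": 1,"dx": 0,"dy": 0,"dz": 0,"turn": 0}]}}

```text
clock: 6.57
position: [0.5307, -0.0664, 0.081]
ee_rot: [-0.001, 0.998, -0.062, 0.015]
contact_force: [0.7, -0.6, -1.0]
width: 0.0081
```

```bash
python3 st.py; python3 snap.py w5
python3 - <<'E'
from h import *
import pickle
s=get_state();b=get_image("scene"); t=get_image("top")
pickle.dump((b,t,s),open("s5.p","wb"))
w=pickle.load(open("w5.p","rb"))[0]
r=b["pixels"][:,:,::-1]; 
# rail region crops
A=cv2.resize(r[215:300,230:360],None,fx=4,fy=4,interpolation=cv2.INTER_CUBIC)   #520x340
C=cv2.resize(w["pixels"][0:240,170:390,::-1],None,fx=1.2,fy=1.2,interpolation=cv2.INTER_CUBIC) #264x288
H=340; f=lambda i:cv2.copyMakeBorder(i,0,H-len(i),0,0,0)
cv2.imwrite("pics/c5.png",np.hstack([f(A),f(C)]))
E
```

```text
6.5667 [ 0.5307 -0.0664  0.081 ] jawang -0.1236 z [ 3.030e-02  1.000e-04 -9.995e-01] xz 0.0301 [ 0.7 -0.6 -1. ] [ 0.02  0.02 -0.04] 0.0081
6.5667 [ 0.5307 -0.0664  0.081 ] [ 0.9919 -0.1232  0.0301] [ 0.7 -0.6 -1. ] 0.008063892146248568
```

View pics/c5.png

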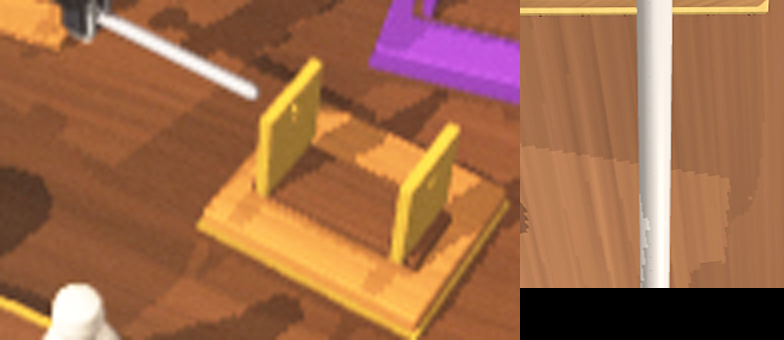

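The scene crop shows the nose at crop (255,92) and the flange holes at (294,111) and (432,181). The wrist crop shows the plinth edge but not the nose. I'll compare these with the predicted positions.

```bash
cat > pr.py <<'E'
from h import *
import pickle
b,t,s=pickle.load(open("s5.p","rb"))
R=Rq(s["ee_rot"]); th=np.arctan2(R[1,0],R[0,0])+np.pi/2
u=np.array([np.cos(th),np.sin(th),0])
G=s["position"]+[0,0,.0063]
d=np.array([np.cos(1.4635),np.sin(1.4635),0])
C=np.array([.5537,.1439,.085])
pts=[G+.02*u,G+.136*u, C-.046*d, C+.054*d]
print(np.round(pts,4).tolist()); pp=proj(b,pts); print("scene crop px",((pp-[230,215])*4).round(1).tolist())
# sensitivities crop px per mm
J=[(proj(b,C+e)-proj(b,C))[0]*4 for e in np.eye(3)*.001]; print("J",np.round(J,2).tolist())
pt=proj(t,pts); print("top",pt.round(1).tolist())
# rod centerline in scene: bright px columns
p=b["pixels"].astype(int); g=p.min(2)
for c in range(262,294,5):
    col=g[205:245,c]; w=np.clip(col-130,0,None); print(c,(205+(w*np.arange(40)).sum()/max(1,w.sum())).round(2),w.max())
q=proj(b,[G+k*u for k in np.linspace(.03,.136,12)]); print(q.round(2).tolist())
E
python3 pr.py
```

```text
[[0.533, -0.0468, 0.0873], [0.5474, 0.0683, 0.0873], [0.5488, 0.0982, 0.085], [0.5595, 0.1976, 0.085]]
scene crop px [[106.7, 19.1], [250.8, 90.8], [291.5, 110.3], [429.4, 176.4]]
J [[-0.63, 1.04], [1.45, 0.55], [0.12, -1.06]]
top [[300.4, 177.8], [252.8, 172.5], [240.5, 172.2], [199.7, 168.4]]
262 222.39 110
267 224.73 111
272 227.41 111
277 216.73 112
282 229.39 112
287 234.79 112
292 237.31 103
[[259.68, 221.26], [262.58, 222.71], [265.5, 224.16], [268.44, 225.62], [271.4, 227.1], [274.38, 228.58], [277.38, 230.07], [280.4, 231.57], [283.45, 233.09], [286.51, 234.61], [289.59, 236.14], [292.7, 237.69]]
```

Rod line matches the prediction to under 0.2 px and is level. The near hole agrees to about 1–2 mm. Now a fine alignment.

{"method": "play_rows", "body": {"series": [{"fingers": 1,"dx": 0.3,"dy": 1,"dz": -1.2,"turn": 0.008},{"fingers": 1,"dx": 0.2,"dy": 1,"dz": -1.2,"turn": 0.008},{"fingers": 1,"dx": 0,"dy": 0,"dz": 0,"turn": 0},{"fingers": 1,"dx": 0,"dy": 0,"dz": 0,"turn": 0}], "squeeze": 60}}

```text
clock: 7.05
position: [0.5307, -0.0689, 0.0784]
ee_rot: [-0.001, 0.998, -0.056, 0.015]
contact_force: [0.7, 0.6, 0.0]
width: 0.0075
```

```bash
cat > al.py <<'E'
from h import *
s=get_state(); R=Rq(s["ee_rot"]); a=np.arctan2(R[1,0],R[0,0])
th=a+np.pi/2; u=np.array([np.cos(th),np.sin(th),0]); G=s["position"]+[0,0,.0063]; tip=G+.136*u
d=np.array([np.cos(1.4635),np.sin(1.4635),0]); n=np.array([d[1],-d[0],0]); C=np.array([.5537,.1439,.085])
f=lambda P:np.round([(P-C)@d*1000,(P-C)@n*1000,(P-C)[2]*1000],2)
print(round(s["clock"],2),"tip along/right/up mm (face at -54)",f(tip),"grip",f(G),"yawerr",(th-1.4635).round(4),"zaxis",R[:,2].round(4),"F",s["contact_force"].round(1),"M",s["moment"].round(2),round(s["width"],4))
E
python3 al.py
```

```text
7.05 tip along/right/up mm (face at -54) [-78.08   0.68  -0.3 ] grip [-2.1408e+02 -5.0000e-02 -3.0000e-01] yawerr -0.0054 zaxis [ 3.050e-02 -5.000e-04 -9.995e-01] F [0.7 0.6 0. ] M [-0.06  0.02 -0.03] 0.0075
```

{"method": "play_rows", "body": {"series": [{"fingers": 1,"dx": 0.5,"dy": 5,"dz": 0,"turn": 0.004},{"fingers": 1,"dx": 0.5,"dy": 5,"dz": 0,"turn": 0},{"fingers": 1,"dx": 0.5,"dy": 5,"dz": 0,"turn": 0},{"fingers": 1,"dx": 0.5,"dy": 4,"dz": 0,"turn": 0},{"fingers": 1,"dx": 0,"dy": 0,"dz": 0,"turn": 0}]}}

```text
clock: 7.47
position: [0.5328, -0.0489, 0.0784]
ee_rot: [-0.001, 0.998, -0.055, 0.015]
contact_force: [0.8, 0.4, -0.3]
width: 0.0079
```

```bash
python3 al.py
```

```text
7.47 tip along/right/up mm (face at -54) [-57.91   0.24  -0.27] grip [-1.9391e+02 -1.8000e-01 -2.7000e-01] yawerr -0.0031 zaxis [ 3.050e-02 -2.000e-04 -9.995e-01] F [ 0.8  0.4 -0.3] M [-0.05  0.01  0.01] 0.0079
```

Probing in small steps.

{"method": "play_rows", "body": {"series": [{"fingers": 1,"dx": 0.2,"dy": 2,"dz": 0,"turn": 0},{"fingers": 1,"dx": 0.2,"dy": 2,"dz": 0,"turn": 0},{"fingers": 1,"dx": 0.2,"dy": 2,"dz": 0,"turn": 0},{"fingers": 1,"dx": 0.2,"dy": 2,"dz": 0,"turn": 0},{"fingers": 1,"dx": 0,"dy": 0,"dz": 0,"turn": 0}]}}

```text
clock: 7.88
position: [0.5337, -0.0392, 0.0785]
ee_rot: [-0.001, 0.998, -0.054, 0.015]
contact_force: [-0.1, -0.4, -0.8]
width: 0.008
```

```bash
python3 al.py
```

```text
7.88 tip along/right/up mm (face at -54) [-48.14  -0.06  -0.16] grip [-1.8414e+02 -2.5000e-01 -1.6000e-01] yawerr -0.0014 zaxis [ 3.070e-02 -3.000e-04 -9.995e-01] F [-0.1 -0.4 -0.8] M [-0.05  0.06 -0.  ] 0.008
```

{"method": "play_rows", "body": {"series": [{"fingers": 1,"dx": 0.22,"dy": 2,"dz": 0,"turn": 0},{"fingers": 1,"dx": 0.22,"dy": 2,"dz": 0,"turn": 0},{"fingers": 1,"dx": 0.22,"dy": 2,"dz": 0,"turn": 0},{"fingers": 1,"dx": 0.22,"dy": 2,"dz": 0,"turn": 0},{"fingers": 1,"dx": 0.22,"dy": 2,"dz": 0,"turn": 0},{"fingers": 1,"dx": 0,"dy": 0,"dz": 0,"turn": 0}]}}

```text
clock: 8.38
position: [0.535, -0.0283, 0.0786]
ee_rot: [-0.001, 0.998, -0.055, 0.015]
contact_force: [-0.3, 0.2, -1.9]
width: 0.0078
```

```bash
python3 al.py
```

```text
8.38 tip along/right/up mm (face at -54) [-37.24   0.08  -0.14] grip [-1.7324e+02 -1.7000e-01 -1.4000e-01] yawerr -0.0018 zaxis [ 3.080e-02 -4.000e-04 -9.995e-01] F [-0.3  0.2 -1.9] M [-0.02 -0.   -0.02] 0.0078
```

The nose is through the first hole with no axial force, so I continue to the second flange.

{"method": "play_rows", "body": {"series": [{"fingers": 1,"dx": 0.55,"dy": 5,"dz": 0,"turn": 0},{"fingers": 1,"dx": 0.55,"dy": 5,"dz": 0,"turn": 0},{"fingers": 1,"dx": 0.55,"dy": 5,"dz": 0,"turn": 0},{"fingers": 1,"dx": 0.55,"dy": 5,"dz": 0,"turn": 0},{"fingers": 1,"dx": 0.55,"dy": 5,"dz": 0,"turn": 0},{"fingers": 1,"dx": 0.55,"dy": 5,"dz": 0,"turn": 0},{"fingers": 1,"dx": 0.55,"dy": 5,"dz": 0,"turn": 0},{"fingers": 1,"dx": 0,"dy": 0,"dz": 0,"turn": 0}]}}

```text
clock: 9.05
position: [0.5392, 0.0109, 0.0785]
ee_rot: [-0.001, 0.998, -0.054, 0.015]
contact_force: [0.9, 0.1, -0.5]
width: 0.0079
```

```bash
python3 al.py
```

```text
9.05 tip along/right/up mm (face at -54) [ 2.22  0.01 -0.18] grip [-133.78   -0.22   -0.18] yawerr -0.0017 zaxis [ 3.070e-02  1.000e-04 -9.995e-01] F [ 0.9  0.1 -0.5] M [-0.05 -0.01  0.01] 0.0079
```

{"method": "play_rows", "body": {"series": [{"fingers": 1,"dx": 0.55,"dy": 5,"dz": 0,"turn": 0},{"fingers": 1,"dx": 0.55,"dy": 5,"dz": 0,"turn": 0},{"fingers": 1,"dx": 0.55,"dy": 5,"dz": 0,"turn": 0},{"fingers": 1,"dx": 0.55,"dy": 5,"dz": 0,"turn": 0},{"fingers": 1,"dx": 0.55,"dy": 5,"dz": 0,"turn": 0},{"fingers": 1,"dx": 0.55,"dy": 5,"dz": 0,"turn": 0},{"fingers": 1,"dx": 0.3,"dy": 3,"dz": 0,"turn": 0},{"fingers": 1,"dx": 0,"dy": 0,"dz": 0,"turn": 0}]}}

```text
clock: 9.72
position: [0.5432, 0.0479, 0.0785]
ee_rot: [-0.001, 0.998, -0.054, 0.015]
contact_force: [-0.9, -0.3, -0.2]
width: 0.0078
```

```bash
python3 al.py
```

```text
9.72 tip along/right/up mm (face at -54) [ 3.938e+01 -1.000e-02 -1.800e-01] grip [-96.62  -0.19  -0.18] yawerr -0.0013 zaxis [ 3.080e-02  1.000e-04 -9.995e-01] F [-0.9 -0.3 -0.2] M [-0.04 -0.02  0.01] 0.0078
```

{"method": "play_rows", "body": {"series": [{"fingers": 1,"dx": 0.22,"dy": 2,"dz": 0,"turn": 0},{"fingers": 1,"dx": 0.22,"dy": 2,"dz": 0,"turn": 0},{"fingers": 1,"dx": 0.22,"dy": 2,"dz": 0,"turn": 0},{"fingers": 1,"dx": 0.22,"dy": 2,"dz": 0,"turn": 0},{"fingers": 1,"dx": 0.22,"dy": 2,"dz": 0,"turn": 0},{"fingers": 1,"dx": 0,"dy": 0,"dz": 0,"turn": 0}]}}

```text
clock: 10.22
position: [0.5443, 0.0586, 0.0785]
ee_rot: [-0.001, 0.998, -0.054, 0.015]
contact_force: [-0.1, -1.4, -0.8]
width: 0.0078
```

```bash
python3 al.py
```

```text
10.22 tip along/right/up mm (face at -54) [ 5.014e+01  5.000e-02 -2.200e-01] grip [-85.86  -0.16  -0.22] yawerr -0.0016 zaxis [ 3.060e-02 -3.000e-04 -9.995e-01] F [-0.1 -1.4 -0.8] M [-0.02  0.04  0.01] 0.0078
```

{"method": "play_rows", "body": {"series": [{"fingers": 1,"dx": 0.22,"dy": 2,"dz": 0,"turn": 0},{"fingers": 1,"dx": 0.22,"dy": 2,"dz": 0,"turn": 0},{"fingers": 1,"dx": 0.22,"dy": 2,"dz": 0,"turn": 0},{"fingers": 1,"dx": 0.22,"dy": 2,"dz": 0,"turn": 0},{"fingers": 1,"dx": 0.22,"dy": 2,"dz": 0,"turn": 0},{"fingers": 1,"dx": 0.22,"dy": 1.5,"dz": 0,"turn": 0},{"fingers": 1,"dx": 0,"dy": 0,"dz": 0,"turn": 0}]}}

```text
clock: 10.8
position: [0.5458, 0.0712, 0.0785]
ee_rot: [-0.001, 0.998, -0.055, 0.015]
contact_force: [1.0, 0.9, 0.1]
width: 0.0077
```

```bash
python3 al.py
```

```text
10.8 tip along/right/up mm (face at -54) [62.83  0.21 -0.23] grip [-7.317e+01 -4.000e-02 -2.300e-01] yawerr -0.0019 zaxis [ 3.060e-02 -3.000e-04 -9.995e-01] F [1.  0.9 0.1] M [-0.09  0.01  0.  ] 0.0077
```

{"method": "play_rows", "body": {"series": [{"fingers": 0,"dx": 0,"dy": 0,"dz": 0,"turn": 0},{"fingers": 0,"dx": 0,"dy": 0,"dz": 0,"turn": 0},{"fingers": 0,"dx": 0,"dy": 0,"dz": 0,"turn": 0},{"fingers": 0,"dx": 0,"dy": 0,"dz": 0,"turn": 0},{"fingers": 0,"dx": 0,"dy": 0,"dz": 0,"turn": 0}]}}

```text
clock: 11.22
position: [0.5463, 0.0712, 0.0789]
ee_rot: [-0.001, 0.998, -0.054, 0.016]
contact_force: [0.7, 0.2, 0.3]
width: 0.0428
```

```bash
python3 al.py
python3 - <<'E'
from h import *
import pickle
s=get_state(); b=get_image("scene"); w=get_image("wrist")
A=cv2.resize(b["pixels"][205:300,230:360,::-1],None,fx=3.5,fy=3.5,interpolation=cv2.INTER_CUBIC)
C=cv2.resize(w["pixels"][::,150:420,::-1],None,fx=1.2,fy=1.2)
H=max(len(A),len(C)); f=lambda i:cv2.copyMakeBorder(i,0,H-len(i),0,0,0)
cv2.imwrite("pics/c6.png",np.hstack([f(A),f(C)]))
E
```

```text
11.22 tip along/right/up mm (face at -54) [62.93  0.69  0.23] grip [-73.07   0.46   0.23] yawerr -0.0017 zaxis [ 3.180e-02 -4.000e-04 -9.995e-01] F [0.7 0.2 0.3] M [-0.02  0.03 -0.01] 0.0428
```

View pics/c6.png

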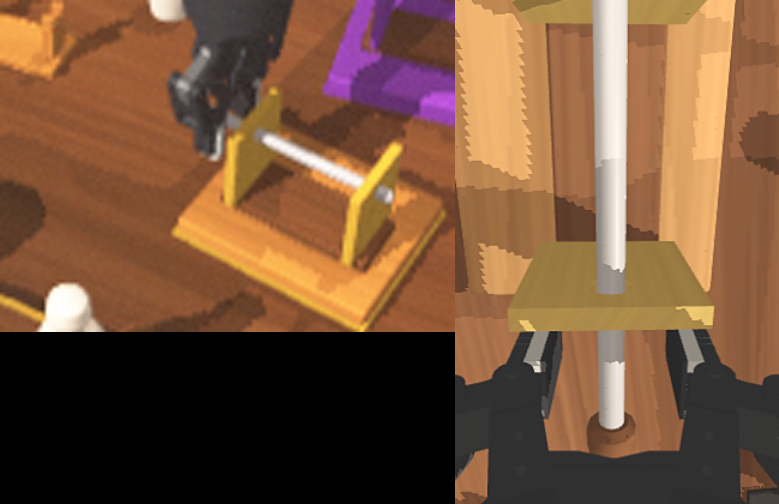

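The rod is through both holes: the nose sticks out past the second flange at crop (388,192), and the open fingers stand clear of the shank. Next I back off to the knob and grip it lightly.

{"method": "play_rows", "body": {"series": [{"fingers": 0,"dx": -0.7,"dy": -6,"dz": 0,"turn": 0},{"fingers": 0,"dx": -0.7,"dy": -6,"dz": 0,"turn": 0},{"fingers": 0,"dx": -0.7,"dy": -6,"dz": 0,"turn": 0},{"fingers": 0,"dx": -0.7,"dy": -6,"dz": 0,"turn": 0},{"fingers": 0,"dx": -0.7,"dy": -6,"dz": 0,"turn": 0},{"fingers": 0,"dx": -0.7,"dy": -6,"dz": 0,"turn": 0},{"fingers": 0,"dx": -0.7,"dy": -6,"dz": 0,"turn": 0},{"fingers": 0,"dx": 0,"dy": 0,"dz": 0,"turn": 0},{"fingers": 0,"dx": 0,"dy": 0,"dz": 0,"turn": 0}]}}

```text
clock: 12.07
position: [0.5406, 0.0232, 0.079]
ee_rot: [-0.0, 0.998, -0.055, 0.016]
contact_force: [0.1, -0.5, 0.9]
width: 0.0424
```

```bash
python3 al.py
```

```text
12.07 tip along/right/up mm (face at -54) [14.64  0.33  0.26] grip [-1.2136e+02 -1.1000e-01  2.6000e-01] yawerr -0.0032 zaxis [ 0.0316 -0.0011 -0.9995] F [ 0.1 -0.5  0.9] M [0.01 0.01 0.01] 0.0424
```

{"method": "play_rows", "body": {"series": [{"fingers": 1,"dx": 0,"dy": 0,"dz": 0,"turn": 0},{"fingers": 1,"dx": 0,"dy": 0,"dz": 0,"turn": 0},{"fingers": 1,"dx": 0,"dy": 0,"dz": 0,"turn": 0},{"fingers": 1,"dx": 0,"dy": 0,"dz": 0,"turn": 0},{"fingers": 1,"dx": 0,"dy": 0,"dz": 0,"turn": 0}], "squeeze": 30}}

```text
clock: 12.48
position: [0.5406, 0.0234, 0.079]
ee_rot: [-0.0, 0.998, -0.055, 0.016]
contact_force: [-0.6, -1.3, 0.2]
width: 0.0181
```

```bash
python3 al.py
```

```text
12.48 tip along/right/up mm (face at -54) [14.78  0.18  0.31] grip [-121.22   -0.17    0.31] yawerr -0.0025 zaxis [ 0.0315 -0.0013 -0.9995] F [-0.6 -1.3  0.2] M [-0.04 -0.    0.05] 0.0181
```

Knob gripped. I advance 45 mm of the roughly 53 mm left.

{"method": "play_rows", "body": {"series": [{"fingers": 1,"dx": 0.55,"dy": 5,"dz": 0,"turn": 0},{"fingers": 1,"dx": 0.55,"dy": 5,"dz": 0,"turn": 0},{"fingers": 1,"dx": 0.55,"dy": 5,"dz": 0,"turn": 0},{"fingers": 1,"dx": 0.55,"dy": 5,"dz": 0,"turn": 0},{"fingers": 1,"dx": 0.55,"dy": 5,"dz": 0,"turn": 0},{"fingers": 1,"dx": 0.55,"dy": 5,"dz": 0,"turn": 0},{"fingers": 1,"dx": 0.55,"dy": 5,"dz": 0,"turn": 0},{"fingers": 1,"dx": 0.5,"dy": 4,"dz": 0,"turn": 0},{"fingers": 1,"dx": 0,"dy": 0,"dz": 0,"turn": 0}]}}

```text
clock: 13.23
position: [0.5452, 0.0677, 0.0792]
ee_rot: [-0.0, 0.998, -0.054, 0.016]
contact_force: [0.8, -0.8, 0.8]
width: 0.0182
```

```bash
python3 al.py
```

```text
13.23 tip along/right/up mm (face at -54) [59.32 -0.16  0.53] grip [-76.68  -0.26   0.53] yawerr -0.0008 zaxis [ 0.0315 -0.0013 -0.9995] F [ 0.8 -0.8  0.8] M [-0.13  0.01 -0.01] 0.0182
```

Shoulder at about -62, so roughly 8 mm to go. Gentle steps until there is contact.

{"method": "play_rows", "body": {"series": [{"fingers": 1,"dx": 0.2,"dy": 1.5,"dz": 0,"turn": 0},{"fingers": 1,"dx": 0.2,"dy": 1.5,"dz": 0,"turn": 0},{"fingers": 1,"dx": 0.2,"dy": 1.5,"dz": 0,"turn": 0},{"fingers": 1,"dx": 0.1,"dy": 1,"dz": 0,"turn": 0}]}}

```text
clock: 13.57
position: [0.5458, 0.0735, 0.0792]
ee_rot: [0.0, 0.998, -0.054, 0.016]
contact_force: [-0.1, -1.5, 1.2]
width: 0.0183
```

```bash
python3 al.py
```

```text
13.57 tip along/right/up mm (face at -54) [65.18 -0.24  0.49] grip [-70.82  -0.3    0.49] yawerr -0.0004 zaxis [ 0.0311 -0.002  -0.9995] F [-0.1 -1.5  1.2] M [-0.13  0.13 -0.09] 0.0183
```

{"method": "play_rows", "body": {"series": [{"fingers": 1,"dx": 0.1,"dy": 1,"dz": 0,"turn": 0},{"fingers": 1,"dx": 0.1,"dy": 1,"dz": 0,"turn": 0}]}}

```text
clock: 13.73
position: [0.5459, 0.0743, 0.0792]
ee_rot: [0.001, 0.998, -0.053, 0.015]
contact_force: [-1.6, -6.2, 1.0]
width: 0.0182
```

```bash
python3 al.py
```

```text
13.73 tip along/right/up mm (face at -54) [66.01 -0.36  0.51] grip [-69.99  -0.3    0.51] yawerr 0.0005 zaxis [ 0.0307 -0.0045 -0.9995] F [-1.6 -6.2  1. ] M [-0.96  0.16 -0.01] 0.0182
```

{"method": "play_rows", "body": {"series": [{"fingers": 1,"dx": 0.1,"dy": 1,"dz": 0,"turn": 0},{"fingers": 1,"dx": 0.1,"dy": 1,"dz": 0,"turn": 0}]}}

```text
clock: 13.9
position: [0.5459, 0.0743, 0.0793]
ee_rot: [0.003, 0.998, -0.053, 0.015]
contact_force: [-1.0, -5.8, 0.6]
width: 0.0182
```

```bash
python3 al.py
```

```text
13.9 tip along/right/up mm (face at -54) [65.94 -0.46  0.57] grip [-70.06  -0.27   0.57] yawerr 0.0014 zaxis [ 0.0301 -0.0082 -0.9995] F [-1.  -5.8  0.6] M [-0.77  0.2  -0.02] 0.0182
```

Firm stop at about 6 N. Release and withdraw.

{"method": "play_rows", "body": {"series": [{"fingers": -0.1,"dx": 0,"dy": 0,"dz": 0,"turn": 0},{"fingers": -0.1,"dx": 0,"dy": 0,"dz": 0,"turn": 0},{"fingers": -0.1,"dx": 0,"dy": 0,"dz": 0,"turn": 0},{"fingers": -0.1,"dx": 0,"dy": 0,"dz": 0,"turn": 0},{"fingers": -0.1,"dx": -0.4,"dy": -4,"dz": 0,"turn": 0},{"fingers": -0.1,"dx": -0.4,"dy": -4,"dz": 0,"turn": 0},{"fingers": -0.1,"dx": 0,"dy": 0,"dz": 10,"turn": 0},{"fingers": -0.1,"dx": 0,"dy": 0,"dz": 15,"turn": 0},{"fingers": -0.1,"dx": 0,"dy": -5,"dz": 20,"turn": 0},{"fingers": -0.1,"dx": 0,"dy": -10,"dz": 25,"turn": 0},{"fingers": -0.1,"dx": 0,"dy": -15,"dz": 25,"turn": 0},{"fingers": -0.1,"dx": 0,"dy": -15,"dz": 25,"turn": 0},{"fingers": -0.1,"dx": 0,"dy": -15,"dz": 25,"turn": 0},{"fingers": -0.1,"dx": 0,"dy": 0,"dz": 0,"turn": 0},{"fingers": -0.1,"dx": 0,"dy": 0,"dz": 0,"turn": 0}]}}

```text
clock: 15.15
position: [0.5427, 0.0048, 0.2349]
ee_rot: [0.001, 0.998, -0.054, 0.015]
contact_force: [0.2, 0.5, 0.3]
width: 0.0472
```

```bash
python3 al.py
python3 - <<'E'
from h import *
b=get_image("scene"); w=get_image("wrist")
A=cv2.resize(b["pixels"][205:300,230:360,::-1],None,fx=3,fy=3,interpolation=cv2.INTER_CUBIC)
C=cv2.resize(w["pixels"][0:330,150:420,::-1],None,fx=1.4,fy=1.4)
H=max(len(A),len(C)); f=lambda i:cv2.copyMakeBorder(i,0,H-len(i),0,0,0)
cv2.imwrite("pics/c7.png",np.hstack([f(A),f(C)]))
E
```

```text
15.15 tip along/right/up mm (face at -54) [ -3.49   4.16 156.25] grip [-139.49    4.    156.25] yawerr -0.0012 zaxis [ 0.0308 -0.0039 -0.9995] F [0.2 0.5 0.3] M [-0.01  0.06  0.01] 0.0472
```

View pics/c7.png

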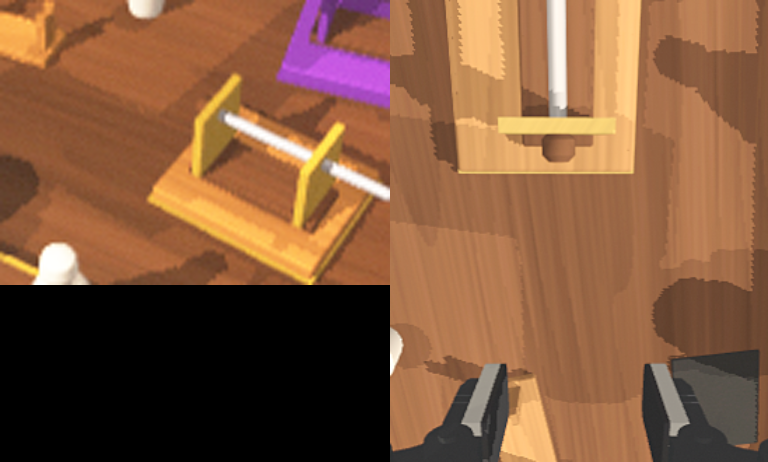

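The rod passes through both flanges and sticks out beyond the second, with the knob right behind the first flange at crop (559,148). One numeric check of the gap, using knob end row 162 and flange edge row 133:

Run:
```python
from h import *
s=get_state(); w=get_image("wrist")
f=lambda x,y:[(x-390)/1.4+150,y/1.4]
d=np.array([np.cos(1.4635),np.sin(1.4635),0]);C=np.array([.5537,.1439,0])
for n,p,z in(("flange front edge",f(556,133.5),.102),("knob end",f(559,162),.087),("flange back edge",f(556,117),.102)): print(n,((toplane(w,[p],z,s)[0]-C)@d*1000).round(1))
# knob bottom silhouettes: column profile
p=w["pixels"][:,:,:].astype(int); c=int(f(559,0)[0]); print([tuple(p[r,c]) for r in range(80,122,2)])
```

```text
flange front edge -54.2
knob end -69.9
flange back edge -45.8
[(np.int64(170), np.int64(162), np.int64(156)), (np.int64(169), np.int64(162), np.int64(156)), (np.int64(208), np.int64(182), np.int64(149)), (np.int64(253), np.int64(216), np.int64(123)), (np.int64(249), np.int64(212), np.int64(122)), (np.int64(247), np.int64(211), np.int64(121)), (np.int64(249), np.int64(212), np.int64(122)), (np.int64(255), np.int64(221), np.int64(127)), (np.int64(156), np.int64(119), np.int64(79)), (np.int64(123), np.int64(80), np.int64(55)), (np.int64(145), np.int64(95), np.int64(65)), (np.int64(155), np.int64(101), np.int64(70)), (np.int64(156), np.int64(105), np.int64(69)), (np.int64(157), np.int64(104), np.int64(71)), (np.int64(159), np.int64(106), np.int64(70)), (np.int64(163), np.int64(109), np.int64(72)), (np.int64(149), np.int64(98), np.int64(67)), (np.int64(150), np.int64(100), np.int64(69)), (np.int64(174), np.int64(119), np.int64(75)), (np.int64(232), np.int64(174), np.int64(108)), (np.int64(230), np.int64(171), np.int64(106))]
```

The knob's outer end is 15.7 mm from the flange face, and the knob is 16 mm long, so it is seated. Handing in.

```bash
python3 -c "
from rig import *
print(sign_off())"
```

```text
the job is handed in; nothing more can be done
None
```

The garland rail is back together. The rod went plain end first through both brass flanges of the yellow rail, its knob is against the first flange, and the gripper has let go and moved clear. The job was handed in at about 15 s of the 72 s allowed.

- **Grip and insertion:** I lifted the rod off its rest by the shank and lined it up with the holes from the camera images. It slid through both holes with no axial force above sensor noise. I then gripped the knob lightly and pushed until it stopped at about 6 N.
- **Seating check:** the last wrist picture puts the knob's outer end 15.7 mm from the flange face. The knob is 16 mm long, so any gap is within measurement error. The scene picture shows the rod sticking out past the second flange.
- **Other things on the table:** I felt no contact with anything else. I did not separately re-measure the bystanders afterwards.
- **Minor disagreements:**
  - The far hole's position in one picture was 2–3 mm off the flange-edge estimate.
  - The finger opening read about 2 mm low on both the rod and the knob.
  - The tool picked up a tilt of about 1.8° while moving.
  - The first move call was refused for missing keys.

  None of these affected the fit.

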